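# Stand the swivel massager in its dish, weighted end down

## Task

On the shelf by the door lies a small wooden swivel massager that is weighted at one end, though its two ends look alike. Pick it up by the two round side buttons and lift it clear so that it swings in the grip and hangs with its heavy end down, then lower it into the low round wooden dish and only there let go, so that it is left standing upright on its heavy end. Leave the kettlebell and the bottle where they are.

Things in the scene. Friction and masses are not known exactly. Their poses are not given: they have to be found in the camera images.
- massager_center (a point): Centre of the turned wooden massager: 84 mm long (its x), knobs 32 mm thick, waist 22, flat ends 26, 190 g; lying with this point 16 mm up. On its y, two steel disc buttons, 18 mm diameter, 44 mm over their outer faces: pinch these, high up: the wood turns upright between the fingers. It swivels freely on them; lifted over 42 mm, the heavy end swings down, settles in 1 s. Upright, this point is 42 mm up.
- dish_floor (a point): Centre of the inner floor of the stand dish: a low round open dish of darker wood, fixed on the shelf, 72 mm in outer diameter, 58 mm inside, rim 18 mm above the shelf. This point is 6 mm above the shelf, 12 mm below the rim. z up.
- kettlebell: Orange kettlebell, 116 mm across and 171 mm high, heavy, standing on the shelf; origin at the centre of its underside, z up. A bystander.
- bottle: Clear plastic drinking bottle, 68 mm in diameter and 210 mm high, standing; origin at the centre of its underside, z up. A bystander.
Not all that is in view belongs to the job. Of the things that look like the part that bears dish_floor, the smaller one is meant.

How it is judged:
By the outcome, as a careful person would: the job done as asked, in the order asked, and still so for the second after the job is handed in, with the robot touching nothing.
It also fails if it takes over 45 s, if anything falls off the work surface, if the arm or the gripper's body presses on something with over 40 N, if the wrist force passes 120 N, or if a joint passes its speed limit or range.

## Robot

A 6-joint arm with a two-finger parallel gripper is mounted at the origin on the work surface. World frame = base frame: x ahead of the robot, y to its left, z up, the work surface at z = 0. Lengths are in m, angles in rad, forces in N, time in s.
With the tool pointing down it reaches from about 0.3 to 0.875 m from the base axis. Payload 6.4 kg.
Tool frame: the origin (TCP) lies on the centre line of the jaws, within the pads' length; the fingertips stand 25 mm ahead of it and the grasp point (between the pads) lies 6 mm ahead of it; z points along the fingers, y is the line along which they close (so a half turn about z gives the same grasp; the last joint's range is limited). The gripper opens to 85 mm and grips with 20 to 120 N. Pads are 22 mm wide; open, the fingers measure 114 mm over their backs; the gripper's body (76 mm by 85 mm) begins 54 mm behind the grasp point. The pads swing forward as they close: fully open they stand 13 mm farther back than shut.
Start: joints at [1.134, 0.181, 1.607, -0, 1.354, -0.206], TCP at [0.132, 0.56, 0.256] pointing down, gripper open.
Joint ranges: [-2.99, 2.99], [-0.89, 2.07], [0.3, 2.58], [-1.14, 4.28], [0, 2.63], [-3.12, 3.12]. Speed limits (rad/s): [2.57, 2.57, 3.01, 3.14, 3.14, 3.14].

## Interface

Orientations are given as a unit quaternion [w, x, y, z].
In Python, from bench import get_obs, camera, hand_in, spot_in gives the robot as it stands.
- The arm moves only by the shell command python3 -m jog 'ROWS'. ROWS is JSON, one flat list of numbers, 7 for each row, row after row: the shift along the tool's x, y, z in m, then the turn, a rotation vector about the tool's x, y, z in rad, then the closure, from 0 (fully open) to 1 (shut). A call has 1 to 20 rows; each row is the pose to reach, as a shift and turn from the pose commanded when the call began, along the tool's axes at that moment; what a row does not reach only later rows make up. A row lasts 1/8 s, in which the tool goes at most 62.5 mm and 10.7 degrees, less where a joint would pass 70% of its speed; a pose out of reach is approached as far as the arm can. A call with a gripper value outside its range is refused whole. The fingers move at their own pace and stop on an object; the grip force is fixed at half the most. Time passes only in rows, so rows that repeat a pose let the fingers close. It gives the time, the measured TCP pose, the force, the opening and the grip force at its end, in the units of the state.
- get_obs(): the state, without advancing time (a new reading comes with each control period).
- camera(name): name is "scene" or "top" or "wrist"; returns a dict with "frame" (400x640x3 uint8, red, green, blue), "mtx" (3x3 intrinsics, pixels), "extrinsics" (4x4, takes a point from camera to world coordinates). Camera axes: x right, y up, looking along -z (the intrinsics and any distortion apply to the point x, -y, -z); pixel columns grow to the right and rows downward; lengths in m; the calibration is good to about 2 mm. A picture is of the moment at which its call begins. There is no depth.
- hand_in(): hands the job in; it is judged then, once.
Trained networks look in a picture, given as the dict that the camera call returned (one of the last four; its "shot" number tells which), for a name from the list of things; names that differ only in an ending like _2 or _b are one class to them, and where a whole thing is asked for, a point or a joint stands for the part that bears it (a point fixed in the world has none). Each returns a list of dicts, best first, with "confidence" (0 to 1); they miss things now and then, are a little off and sometimes report something else, mostly with a low value. They report only what shows in the picture. A call takes as long as a camera call. They do not tell look-alikes from the thing itself.
- spot_in(picture, name): "xyz" ([x, y, z] in m, in world coordinates, good to about 4 mm: the middle of the surface that is visible of it).
The state is a dict: "time_s": time; "q": joint angles; "dq": joint speeds; "joint_efforts": joint torques, N m; "eef_pos": TCP position; "eef_rot": TCP orientation; "wrist_force": force on the tool from outside, world axes, zero at the start; "torque": the same for the moment, N m; "opening": opening from 0.0 (shut) to 1.0 (fully open); "grasp_force": force on a finger pad.
Only numpy, scipy, OpenCV 4.12 (cv2) and the standard library are available. Lean on these libraries where they do the work, as an engineer would, in place of code of your own. Each camera call takes 0.05 s, during which the arm holds its last target. There are 200 camera calls.

## Working session

There is one attempt and no reset: what is moved stays moved. The work goes in short steps, Python scripts to look and compute and a shell command to move; the robot and the scene stay as the last step left them, time stands still between calls to the robot, and variables do not carry over. Pictures are saved under pics/ and viewed, at most 10 in all, crops included, and the job is handed in when it is done.

```bash
mkdir -p pics; python3 - <<'E'
from bench import *
import cv2,numpy as np
o=get_obs();print(o)
ims=[]
for c in("scene","top"):
    p=camera(c);ims.append(p["frame"]);print(c,p["mtx"].tolist(),np.round(p["extrinsics"],4).tolist(),[k for k in p])
    for n in("massager_center","dish_floor","kettlebell","bottle"):
        for r in spot_in(p,n):
            w=np.array(r["xyz"]);E=p["extrinsics"];q=E[:3,:3].T@(w-E[:3,3]);q=p["mtx"]@[q[0],-q[1],-q[2]]
            print(c,n,np.round(w,3),round(r["confidence"],2),np.round(q[:2]/q[2]))
    cv2.imwrite(f"pics/{c}1.png",p["frame"][:,:,::-1])
E
```

```text
{'time_s': 0.0, 'q': array([ 1.13371272e+00,  1.81563526e-01,  1.60800776e+00, -1.55417180e-06,
        1.35379123e+00, -2.06280656e-01]), 'dq': array([ 5.83756955e-05,  4.40547220e-04,  7.87856547e-04,  9.77409904e-04,
        1.52882357e-03, -9.49996443e-04]), 'joint_efforts': array([ 7.63193402e-04, -4.44862640e+01, -3.51348317e+01,  8.31803703e-06,
        8.86274676e-03, -6.24953401e-06]), 'eef_pos': array([0.13128931, 0.55928865, 0.25537159]), 'eef_rot': array([-2.79062398e-04,  1.15145292e-01,  9.93348267e-01, -8.39777923e-04]), 'wrist_force': array([ 0.72199122, -0.15685339, -0.61229025]), 'torque': array([-0.00287185,  0.00131511, -0.02538617]), 'grasp_force': 0.0, 'opening': 1.0007282841513905}
scene [[515.9155255191322, 0.0, 327.48909672185636], [0.0, 515.9155255191322, 202.84792889780925], [0.0, 0.0, 1.0]] [[-0.2503, -0.8382, 0.4845, 1.3513], [0.9682, -0.214, 0.1298, 0.2285], [-0.0051, 0.5016, 0.8651, 1.352], [0.0, 0.0, 0.0, 1.0]] ['frame', 'mtx', 'extrinsics', 'shot']
scene massager_center [0.458 0.12  0.025] 0.82 [368. 169.]
scene dish_floor [ 0.483 -0.211  0.004] 0.81 [264. 157.]
scene dish_floor [ 0.436 -0.343  0.007] 0.67 [230. 137.]
scene kettlebell [ 0.791 -0.003  0.096] 0.76 [299. 244.]
scene bottle [0.657 0.39  0.13 ] 0.61 [454. 228.]
top [[466.7787000145325, 0.0, 321.4767547859653], [0.0, 466.7787000145325, 188.26390894145618], [0.0, 0.0, 1.0]] [[-0.0073, 0.9761, -0.2172, 0.3078], [-1.0, -0.0078, -0.0013, 0.0182], [-0.003, 0.2172, 0.9761, 1.3935], [0.0, 0.0, 0.0, 1.0]] ['frame', 'mtx', 'extrinsics', 'shot']
top massager_center [0.46  0.116 0.028] 0.73 [289. 239.]
top dish_floor [ 0.487 -0.209  0.006] 0.95 [398. 230.]
top dish_floor [ 0.441 -0.345  0.008] 0.76 [445. 245.]
top kettlebell [ 0.753 -0.001  0.102] 0.75 [328. 135.]
top bottle [0.627 0.381 0.135] 0.88 [191. 175.]
```

View pics/scene1.png

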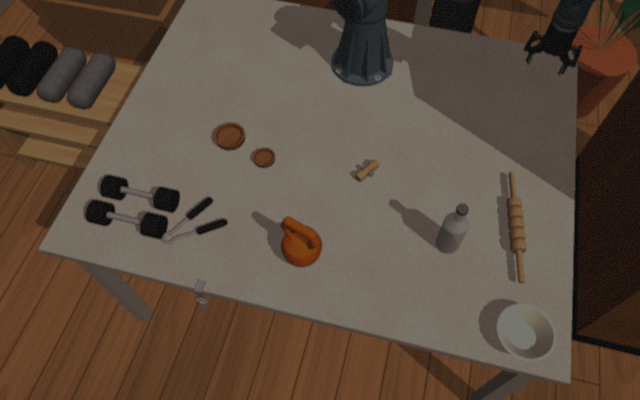

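View pics/top1.png

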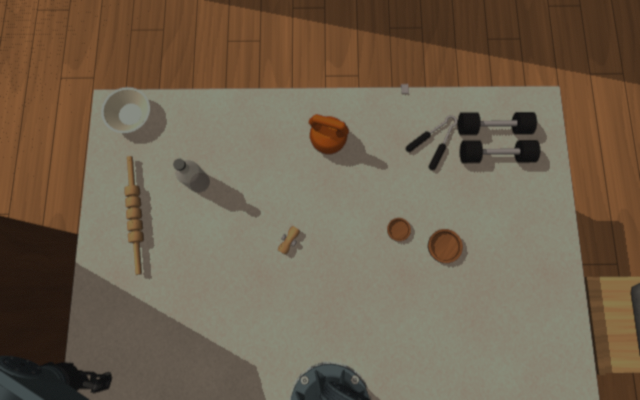

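The candidates for the dish are top (398,230), about 50 mm across, and top (445,245), which is larger. The smaller one at (398,230) should be the one meant. I'll confirm it in an enlarged crop and triangulate it together with the massager.

```bash
cat > h.py <<'E'
from bench import *
import cv2,numpy as np
def pix(p,w):
    E=p["extrinsics"];q=E[:3,:3].T@(np.array(w)-E[:3,3]);q=p["mtx"]@[q[0],-q[1],-q[2]];return q[:2]/q[2]
def ray(p,uv):
    d=np.linalg.inv(p["mtx"])@[uv[0],uv[1],1.];E=p["extrinsics"];return E[:3,3],E[:3,:3]@[d[0],-d[1],-d[2]]
def onz(p,uv,z):
    o,d=ray(p,uv);return o+d*(z-o[2])/d[2]
def tri(obs):
    A=np.zeros((3,3));b=np.zeros(3)
    for p,uv in obs:
        o,d=ray(p,uv);d=d/np.linalg.norm(d);M=np.eye(3)-np.outer(d,d);A+=M;b+=M@o
    return np.linalg.solve(A,b)
def seg(p,c,r,smin=75):
    "largest saturated warm blob near c"
    h=cv2.cvtColor(p["frame"],cv2.COLOR_RGB2HSV);m=((h[...,0]<25)&(h[...,1]>smin)).astype(np.uint8)
    k=np.zeros_like(m);cv2.circle(k,tuple(int(v) for v in c),r,1,-1);m*=k
    n,l,s,ce=cv2.connectedComponentsWithStats(m);i=1+np.argmax(s[1:,4]);return (l==i),ce[i]
E
python3 - <<'E'
from h import *
a=camera("top");b=camera("scene");crops=[]
G={"mass":(.46,.117,.02),"dish":(.487,-.21,.01),"big":(.441,-.345,.01)}
for n,g in G.items():
    ob=[]
    for p in(a,b):
        c=pix(p,g);m,ce=seg(p,c,22);ob.append((p,ce))
        ys,xs=np.nonzero(m);P=np.array([onz(p,(x,y),.016) for x,y in zip(xs,ys)])[:,:2]
        w,V=np.linalg.eigh(np.cov(P.T))
        r=cv2.minAreaRect(P.astype(np.float32)*1000)
        print(n,np.round(ce,1),m.sum(),"axis deg",np.degrees(np.arctan2(V[1,1],V[0,1])).round(1),"rect mm",np.round(r[1]))
        if len(crops)<6:
            x,y=int(c[0]),int(c[1]);crops.append(cv2.resize(p["frame"][y-22:y+22,x-22:x+22],(264,264),interpolation=cv2.INTER_CUBIC))
    print(n,"tri",np.round(tri(ob),4))
g=np.vstack([np.hstack(crops[0::2]),np.hstack(crops[1::2])])
cv2.imwrite("pics/crop.png",np.clip(g[:,:,::-1]*1.5,0,255).astype(np.uint8))
E
```

```text
mass [288.4 239.7] 272 axis deg 149.2 rect mm [32. 84.]
mass [366.3 169.9] 244 axis deg 148.9 rect mm [34. 95.]
mass tri [0.4596 0.1169 0.0181]
dish [398.7 229.3] 462 axis deg 70.2 rect mm [68. 69.]
dish [263.5 157. ] 365 axis deg -148.1 rect mm [73. 73.]
dish tri [ 0.4888 -0.2096  0.0126]
big [445.1 245.8] 966 axis deg 93.2 rect mm [100. 101.]
big [229.2 135.5] 701 axis deg -146.2 rect mm [112. 100.]
big tri [ 0.4381 -0.3427  0.0171]
```

View pics/crop.png

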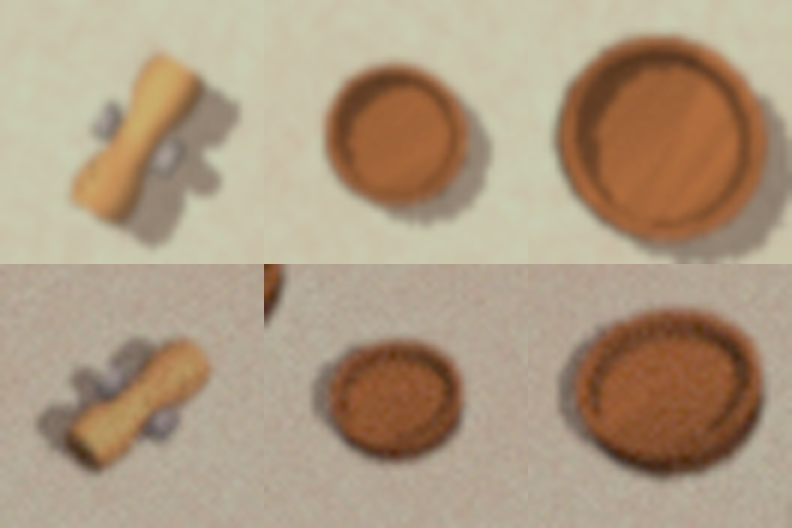

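The small dish measures about 70 mm across, which matches the 72 mm given. The other is about 100 mm, so the dish is at (0.489,-0.210). The massager's long axis lies at -31° and its button axis at 59°. Next I hover over it and look with the wrist camera.

```bash
python3 -m jog '[-0.2,-0.17,0.02,0,0,0.15,0, -0.42,-0.355,0.06,0,0,0.31,0,-0.42,-0.355,0.06,0,0,0.31,0,-0.42,-0.355,0.06,0,0,0.31,0,-0.42,-0.355,0.06,0,0,0.31,0,-0.42,-0.355,0.06,0,0,0.31,0,-0.42,-0.355,0.06,0,0,0.31,0,-0.42,-0.355,0.06,0,0,0.31,0,-0.42,-0.355,0.06,0,0,0.31,0,-0.42,-0.355,0.06,0,0,0.31,0,-0.42,-0.355,0.06,0,0,0.31,0,-0.42,-0.355,0.06,0,0,0.31,0,-0.42,-0.355,0.06,0,0,0.31,0,-0.42,-0.355,0.06,0,0,0.31,0]'
python3 - <<'E'
from h import *
o=get_obs();print(o["time_s"],o["eef_pos"],o["eef_rot"],np.abs(o["dq"]).max(),o["q"])
p=camera("wrist");t=camera("top");print([(np.round(r["xyz"],4),round(r["confidence"],2)) for r in spot_in(p,"massager_center")])
c=pix(p,(.4596,.1169,.016));m,ce=seg(p,c,110);print("pred",c,ce,m.sum(),np.round(p["extrinsics"],3).tolist())
ys,xs=np.nonzero(m);P=np.array([onz(p,(x,y),.016) for x,y in zip(xs,ys)])[:,:2]
w,V=np.linalg.eigh(np.cov(P.T));r=cv2.minAreaRect(P.astype(np.float32)*1000)
print(np.degrees(np.arctan2(V[1,1],V[0,1])),r, P.mean(0))
cv2.imwrite("pics/w1.png",p["frame"][:,:,::-1])
E
```

```text
time_s: 2.35
eef_pos: [0.4589, 0.1188, 0.1965]
eef_rot: [0.0, 0.266, 0.964, 0.0]
wrist_force: [-0.0, -0.3, 0.6]
opening: 0.999
grasp_force: 0.0
2.35 [0.45890706 0.11879788 0.19645627] [1.50895557e-04 2.66459373e-01 9.63846138e-01 3.92704178e-05] 0.004328449053803112 [ 2.17731747e-03  1.73976716e-02  1.91320629e+00 -5.76230846e-06
  1.21067689e+00 -1.02918153e+00]
[(array([0.4538, 0.1168, 0.0296]), 0.89)]
pred [317.33861312 180.44189081] [316.53593859 178.17759944] 2866 [[0.514, -0.813, -0.274, 0.389], [0.858, 0.487, 0.164, 0.162], [-0.0, -0.319, 0.948, 0.314], [0.0, 0.0, 0.0, 1.0]]
149.1915080302156 ((459.8690490722656, 115.82736206054688), (31.352439880371094, 91.16437530517578), 58.92649459838867) [0.45801186 0.11700185]
```

View pics/w1.png

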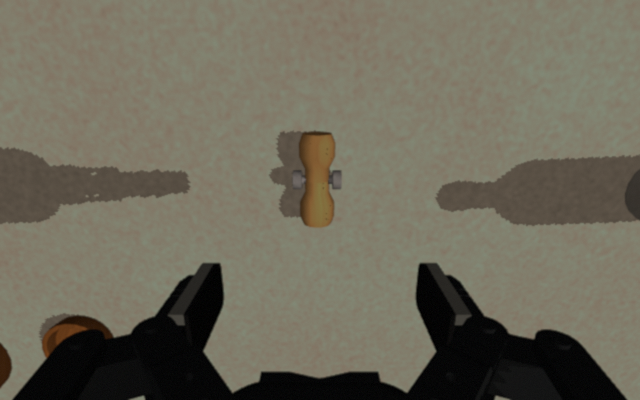

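The wrist view shows the massager upright in the picture at (317,179), with buttons at (297,180) and (336,180). That agrees with the other views to 1 mm. I'll work out how far the open fingertips reach from their pixels, (220,264) and (419,264).

```bash
python3 - <<'E'
from h import *
from scipy.spatial.transform import Rotation as R
p=camera("wrist");o=get_obs();w,x,y,z=o["eef_rot"];T=R.from_quat([x,y,z,w]).as_matrix()
for uv in((220,264),(419,264),(206,264),(433,264)):
    c,d=ray(p,uv);c=T.T@(c-o["eef_pos"]);d=T.T@d
    for yy in(.0425,-.0425):
        s=(yy-c[1])/d[1]
        if s>0:print(uv,np.round(c+s*d,4))
b=[onz(p,u,.018)[:2] for u in((297,180),(336,180))];m=np.mean(b,0);print("buttons",b,m)
print("shift tool",T.T@(np.array([.4595,.1168,.031])-o["eef_pos"]), T)
E
```

```text
(220, 264) [ 0.0081 -0.0425  0.012 ]
(419, 264) [0.0107 0.0425 0.0076]
(206, 264) [ 0.0173 -0.0425 -0.004 ]
(433, 264) [ 0.0195  0.0425 -0.0078]
buttons [array([0.44937621, 0.10115537]), array([0.4676114 , 0.13156197])] [0.45849381 0.11635867]
shift tool [-0.00108732 -0.00107329  0.16533287] [[-8.57490739e-01  5.14499391e-01  9.12612503e-05]
 [ 5.14499392e-01  8.57490744e-01 -1.97472837e-05]
 [-8.84156429e-05  3.00207449e-05 -9.99999996e-01]]
```

```bash
python3 -m jog '[-0.001,-0.001,0.06,0,0,0,0,-0.001,-0.001,0.12,0,0,0,0,-0.001,-0.001,0.15,0,0,0,0,-0.001,-0.001,0.168,0,0,0,0,-0.001,-0.001,0.168,0,0,0,0,-0.001,-0.001,0.168,0,0,0,0.3,-0.001,-0.001,0.168,0,0,0,1,-0.001,-0.001,0.168,0,0,0,1,-0.001,-0.001,0.168,0,0,0,1,-0.001,-0.001,0.168,0,0,0,1,-0.001,-0.001,0.168,0,0,0,1,-0.001,-0.001,0.168,0,0,0,1,-0.001,-0.001,0.168,0,0,0,1]'
```

```text
time_s: 4.18
eef_pos: [0.4604, 0.1168, 0.0297]
eef_rot: [0.001, 0.267, 0.964, 0.0]
wrist_force: [-2.1, 0.4, 6.7]
opening: 0.499
grasp_force: 59.9
```

The opening is about 43 mm, which fits the buttons. I lift and let it settle.

```bash
python3 -m jog '[0,0,-0.02,0,0,0,1,0,0,-0.04,0,0,0,1,0,0,-0.06,0,0,0,1,0,0,-0.08,0,0,0,1,0,0,-0.1,0,0,0,1,0,0,-0.12,0,0,0,1,0,0,-0.14,0,0,0,1,0,0,-0.14,0,0,0,1,0,0,-0.14,0,0,0,1,0,0,-0.14,0,0,0,1,0,0,-0.14,0,0,0,1,0,0,-0.14,0,0,0,1,0,0,-0.14,0,0,0,1,0,0,-0.14,0,0,0,1,0,0,-0.14,0,0,0,1,0,0,-0.14,0,0,0,1]'
python3 - <<'E'
from h import *
p=camera("wrist");s=camera("scene");t=camera("top")
o=get_obs()
def crop(q,w,r):
    u,v=pix(q,w).astype(int);return cv2.resize(q["frame"][max(v-r,0):v+r,u-r:u+r],(400,400),interpolation=cv2.INTER_CUBIC)
g=np.hstack([crop(s,o["eef_pos"]-[0,0,.03],40),cv2.resize(p["frame"],(400,250))[:, :] if 0 else cv2.resize(p["frame"][0:400,120:520],(400,400))])
cv2.imwrite("pics/lift.png",np.clip(g[:,:,::-1]*1.5,0,255).astype(np.uint8))
E
```

```text
time_s: 6.18
eef_pos: [0.4596, 0.1167, 0.1683]
eef_rot: [0.0, 0.267, 0.964, 0.0]
wrist_force: [0.7, -0.5, -1.8]
opening: 0.501
grasp_force: 62.0
```

View pics/lift.png

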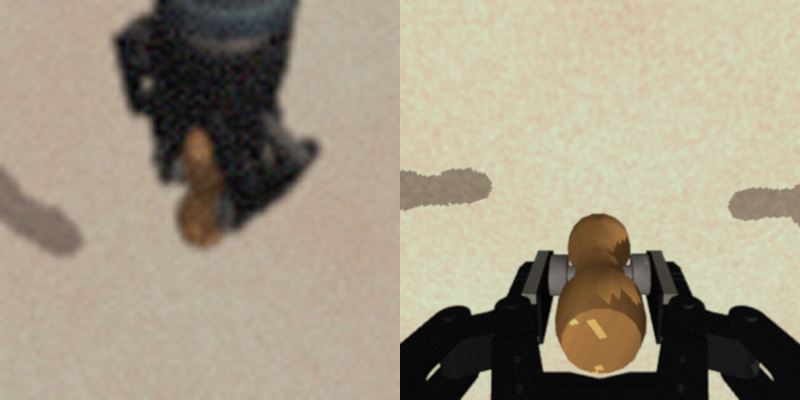

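It hangs between the fingers. In the wrist view (right half) the buttons are at about row 273 and the upper end disc at about row 340. I check that it hangs plumb and how high the pivot sits, then compute the carry.

```bash
python3 - <<'E'
from h import *
from scipy.spatial.transform import Rotation as R
p=camera("wrist");o=get_obs();w,x,y,z=o["eef_rot"];T=R.from_quat([x,y,z,w]).as_matrix();e=o["eef_pos"]
for zb in(.006,.010,.014,.018):
    print(zb,[np.round(pix(p,e+T@[0,0,zb+k])).tolist() for k in(0,-.042,.042)])
d=np.array([.4888,-.2096,.2])
print("shift",T.T@(d-e),"dir x,y",T[:2,0],T[:2,1])
E
```

```text
0.006 [[318.0, 288.0], [317.0, 366.0], [318.0, 244.0]]
0.01 [[318.0, 283.0], [317.0, 356.0], [318.0, 240.0]]
0.014 [[318.0, 278.0], [318.0, 347.0], [318.0, 237.0]]
0.018 [[318.0, 273.0], [318.0, 338.0], [318.0, 234.0]]
shift [-0.19311227 -0.26469027 -0.0317245 ] dir x,y [-0.85731331  0.514795  ] [0.514795   0.85731331]
```

The pivot is about 15 mm ahead of the TCP and the massager hangs plumb. When it stands, the TCP should be at about z = 0.0625. I carry it gently over the dish.

```bash
python3 -m jog '[-0.006,-0.008,0,0,0,0,1,-0.02,-0.028,0,0,0,0,1,-0.04,-0.055,0,0,0,0,1,-0.062,-0.085,0,0,0,0,1,-0.084,-0.115,0,0,0,0,1,-0.106,-0.145,0,0,0,0,1,-0.128,-0.175,0,0,0,0,1,-0.15,-0.206,0,0,0,0,1,-0.17,-0.233,0,0,0,0,1,-0.185,-0.254,0,0,0,0,1,-0.191,-0.262,0,0,0,0,1,-0.193,-0.265,0,0,0,0,1,-0.193,-0.265,0,0,0,0,1,-0.193,-0.265,0,0,0,0,1,-0.193,-0.265,0,0,0,0,1,-0.193,-0.265,0,0,0,0,1,-0.193,-0.265,0,0,0,0,1,-0.193,-0.265,0,0,0,0,1,-0.193,-0.265,0,0,0,0,1,-0.193,-0.265,0,0,0,0,1]'
python3 - <<'E'
from h import *
p=camera("wrist");o=get_obs()
print([(np.round(r["xyz"],4),round(r["confidence"],2)) for r in spot_in(p,"dish_floor")])
g=p["frame"].copy();a=np.linspace(0,6.28,60)
for r,z in((.036,.018),(.029,.018)):
    pts=np.array([pix(p,(.4888+r*np.cos(t),-.2096+r*np.sin(t),z)) for t in a]).astype(np.int32);cv2.polylines(g,[pts],1,(0,255,0))
cv2.imwrite("pics/over.png",g[:,:,::-1])
E
```

```text
time_s: 8.88
eef_pos: [0.4886, -0.2098, 0.1683]
eef_rot: [-0.0, 0.267, 0.964, 0.0]
wrist_force: [-0.1, -0.2, -2.5]
opening: 0.499
grasp_force: 62.0
[(array([ 0.4867, -0.2091,  0.0041]), 0.66), (array([ 0.4316, -0.3463,  0.0093]), 0.58)]
```

View pics/over.png

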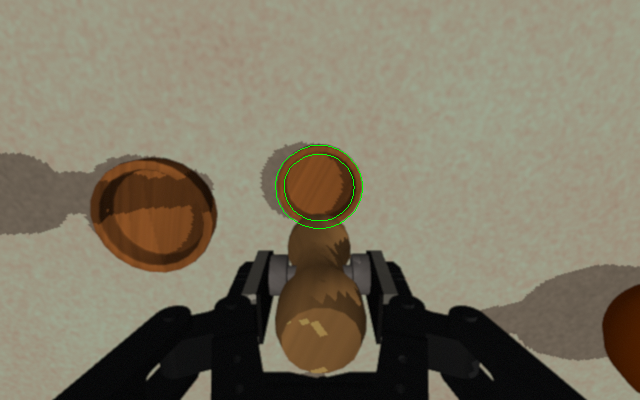

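The predicted rim circle lies on the small dish at (319,186), and the massager hangs plumb above it. I lower it to about 4 mm above the floor.

```bash
python3 -m jog '[0,0,0.015,0,0,0,1,0,0,0.035,0,0,0,1,0,0,0.055,0,0,0,1,0,0,0.075,0,0,0,1,0,0,0.09,0,0,0,1,0,0,0.098,0,0,0,1,0,0,0.1,0,0,0,1,0,0,0.102,0,0,0,1,0,0,0.102,0,0,0,1,0,0,0.102,0,0,0,1]'; python3 -m jog '[0,0,0.001,0,0,0,1,0,0,0.002,0,0,0,1,0,0,0.002,0,0,0,1]'
```

```text
time_s: 10.22
eef_pos: [0.4888, -0.21, 0.0668]
eef_rot: [0.0, 0.267, 0.964, -0.0]
wrist_force: [0.7, 0.6, -1.6]
opening: 0.493
grasp_force: 62.0
time_s: 10.6
eef_pos: [0.4885, -0.2097, 0.0642]
eef_rot: [-0.0, 0.267, 0.964, 0.0]
wrist_force: [-0.3, 0.7, -1.6]
opening: 0.494
grasp_force: 62.0
```

```bash
python3 -m jog '[0,0,0.001,0,0,0,1,0,0,0.001,0,0,0,1,0,0,0.001,0,0,0,1]'; python3 -m jog '[0,0,0.001,0,0,0,1,0,0,0.001,0,0,0,1,0,0,0.001,0,0,0,1]'
```

```text
time_s: 10.98
eef_pos: [0.4886, -0.2098, 0.0633]
eef_rot: [0.0, 0.267, 0.964, -0.0]
wrist_force: [-0.1, 0.0, -2.4]
opening: 0.496
grasp_force: 62.0
time_s: 11.35
eef_pos: [0.4885, -0.2098, 0.0623]
eef_rot: [-0.0, 0.267, 0.964, 0.0]
wrist_force: [0.4, -0.1, -2.2]
opening: 0.496
grasp_force: 62.0
```

```bash
for i in 1 2 3; do python3 -m jog '[0,0,0.0007,0,0,0,1,0,0,0.0007,0,0,0,1,0,0,0.0007,0,0,0,1]' | grep -E 'eef_pos|wrist'; done
```

```text
eef_pos: [0.4888, -0.21, 0.0619]
wrist_force: [-1.4, -0.1, 0.9]
eef_pos: [0.4892, -0.2102, 0.0618]
wrist_force: [-2.1, 1.0, 7.1]
eef_pos: [0.4895, -0.2105, 0.0618]
wrist_force: [-2.1, 0.4, 11.2]
```

The force rose at z = 0.0619, so it has touched the floor. I back off to nearly zero load, then open slowly.

```bash
python3 -m jog '[0,0,-0.0013,0,0,0,1,0,0,-0.0013,0,0,0,1,0,0,-0.0013,0,0,0,1]'|grep -E 'eef_pos|wrist'; python3 -m jog '[0,0,0,0,0,0,0.45,0,0,0,0,0,0,0.4,0,0,0,0,0,0,0.35,0,0,0,0,0,0,0.25,0,0,0,0,0,0,0.1,0,0,0,0,0,0,0,0,0,0,0,0,0,0,0,0,0,0,0,0,0]'
python3 - <<'E'
from h import *
p=camera("wrist");s=camera("scene");o=get_obs()
u,v=pix(s,(.489,-.21,.04)).astype(int)
g=np.hstack([cv2.resize(s["frame"][v-40:v+40,u-40:u+40],(400,400),interpolation=cv2.INTER_CUBIC),p["frame"][:,120:520]])
cv2.imwrite("pics/rel.png",np.clip(g[:,:,::-1]*1.5,0,255).astype(np.uint8))
E
```

```text
eef_pos: [0.4888, -0.21, 0.0618]
wrist_force: [-0.9, 0.3, 5.5]
time_s: 13.85
eef_pos: [0.4885, -0.2098, 0.0615]
eef_rot: [-0.0, 0.267, 0.964, -0.0]
wrist_force: [0.3, -0.5, -0.4]
opening: 1.002
grasp_force: 0.0
```

View pics/rel.png

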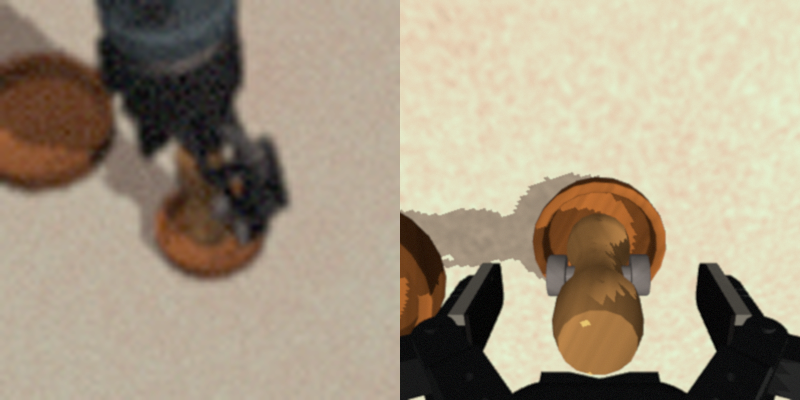

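The fingers are open and the massager stands upright in the dish, with its upper end at (598,340) and clear of the fingers. I retreat straight up and check.

```bash
python3 -m jog '[0,0,-0.015,0,0,0,0,0,0,-0.04,0,0,0,0,0,0,-0.08,0,0,0,0,0,0,-0.12,0,0,0,0,0,0,-0.16,0,0,0,0,0,0,-0.2,0,0,0,0,0.03,0,-0.2,0,0,0,0,0.06,0,-0.2,0,0,0,0,0.1,0,-0.2,0,0,0,0,0.1,0,-0.2,0,0,0,0,0.1,0,-0.2,0,0,0,0,0.1,0,-0.2,0,0,0,0]'
python3 - <<'E'
from h import *
p=camera("wrist");s=camera("scene")
u,v=pix(s,(.489,-.21,.04)).astype(int)
g=np.hstack([cv2.resize(s["frame"][v-40:v+40,u-40:u+40],(400,400),interpolation=cv2.INTER_CUBIC),p["frame"][:,120:520]])
cv2.imwrite("pics/end.png",np.clip(g[:,:,::-1]*1.5,0,255).astype(np.uint8))
E
```

```text
time_s: 15.45
eef_pos: [0.4036, -0.1589, 0.262]
eef_rot: [0.0, 0.267, 0.964, -0.0]
wrist_force: [0.0, 0.6, -0.1]
opening: 0.998
grasp_force: 0.0
```

View pics/end.png

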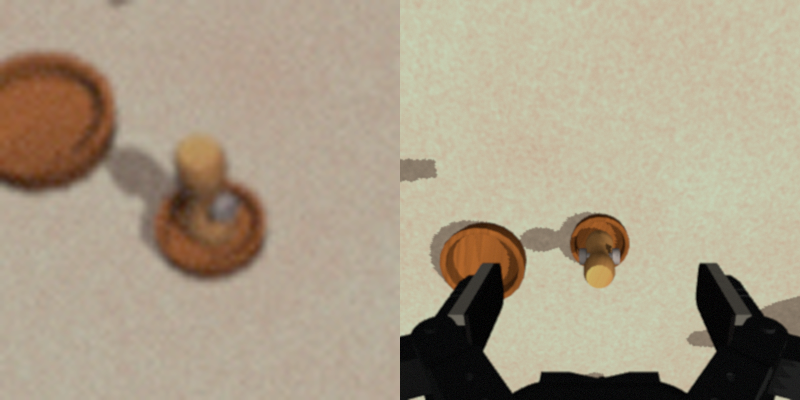

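Both views show the massager standing upright in the small dish, with the gripper well clear. I hand the job in.

```bash
python3 -c "from bench import *;print(hand_in())"
```

```text
the job is handed in; nothing more can be done
None
```

The massager stands upright in the smaller dish on the end that swung down, the arm is clear, and the job was handed in at about 15.5 s; the arm kept well away from the kettlebell and the bottle.

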